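Clip the drinking bottle onto the rack's eye

ROBOT

A 7-joint arm with a two-finger parallel gripper is mounted at the origin on the work surface. World frame = base frame: x ahead of the robot, y to its left, z up, the work surface at z = 0. Lengths are in m, angles in rad, forces in N, time in s.
With the tool pointing down it reaches from about 0.4 to 0.85 m from the base axis. Payload 10.4 kg.
Tool frame: the origin (TCP) lies on the centre line of the jaws, within the pads' length; the fingertips stand r.finger_overhang ahead of it and the grasp point (between the pads) lies 5 mm behind it (r.finger_overhang is the distance from the TCP to the fingertips, in m); z points along the fingers, y is the line along which they close (so a half turn about z gives the same grasp; the last joint's range is limited). The gripper opens to 87 mm and grips with 3 to 60 N. Pads are 19 mm wide; open, the fingers measure 117 mm over their backs; the gripper's body (75 mm by 190 mm) begins 51 mm behind the grasp point.
Start: joints at [-1.257, 0.332, -0.065, 1.46, 0.022, 1.35, -0.088], TCP at [0.207, 0.59, 0.237] pointing down, gripper open.
Joint ranges: [-2.6, 2.6], [-0.5, 2.12], [-1.47, 1.34], [0.16, 2.42], [-1.27, 4.41], [0.06, 2.06], [-2.6, 2.6]. Speed limits (rad/s): [2.22, 2.22, 2.79, 2.79, 3.14, 3.14, 3.14].

INTERFACE

Orientations are given as a unit quaternion [x, y, z, w].
In Python, from bench import read_state, viewer, r gives the robot as it stands.
- The arm moves only by the tool carry_out, never from a script. Its argument "moves" is a list of rows, each a list of 6 numbers: the shift along the tool's x, y, z in units of 40 mm (1.0 is 40 mm), then the turn, a rotation vector about the tool's x, y, z in units of 8 degrees (1.0 is 8 degrees). A call has 1 to 20 rows; each row shifts and turns the commanded pose from where the row before left it, along the tool's axes as they then stand; what a row does not reach is not made up. A row lasts 1/8 s, in which the tool goes at most 62.5 mm and 10.7 degrees, less where a joint would pass 70% of its speed; a pose out of reach is approached as far as the arm can. A call is refused whole if a number of a shift passes 1 or a number of a turn 1, either way. A call with a gripper value outside its range is refused whole. "fingers" is the finger opening in mm, from 0 to 87, set as the call begins (left out, the last holds). The fingers move at their own pace and stop on an object; "force" is the grip in N (left out, the last holds). Time passes only in rows, so rows that do not move let the fingers close. It gives the time, the measured TCP pose, the force, the opening and the grip force at its end, in the units of the state.
- read_state(): the state, without advancing time (a new reading comes with each control period).
- viewer.camera(name): name is "scene" or "top"; returns a dict with "pixels" (384x512x3 uint8, red, green, blue), "range_z" (384x512 float32, m along the optical axis (not along the pixel's ray), 0 where there is no reading), "fx", "fy", "cx", "cy" (pixels), "xyz" and "orientation" of the camera in the world. Camera axes: x right, y down, z forward; pixel columns grow to the right and rows downward; lengths in m; the calibration is good to about 2 mm. A picture is of the moment at which its call begins.
- r.close_job(): hands the job in; it is judged then, once.
The state is a dict: "time": time; "joint_positions": joint angles; "joint_vel": joint speeds; "joint_torque": joint torques, N m; "ee_pos": TCP position; "eef_rot": TCP orientation; "ft_force": force on the tool from outside, world axes, zero at the start; "torque": the same for the moment, N m; "width": finger opening in m; "grip_force": force on a finger pad.
Only numpy, scipy, OpenCV 4.12 (cv2) and the standard library are available. Lean on these libraries where they do the work, as an engineer would, in place of code of your own. Each camera call takes 0.05 s, during which the arm holds its last target. There are 200 camera calls.

TASK

Clear the blue drinking bottle off the baking table by clipping it to the hanging rack: lift it by the snap loop on its cap, press the loop's sprung gate against the steel eye on the rack's cross bar until the eye slips inside and the gate snaps shut behind it, then let the eye take the weight and leave the bottle hanging still by its closed loop. Work with a light hand: never let the bottle press on the eye with more than about 15 N, nor the gripper or arm press on the rack with more than about 30 N, and leave the green bottle, the rolling pin, the shaker and the cutter where they are.

Things in the scene. Friction and masses are not known exactly. Their poses are not given: they have to be found in the camera images.
- rack: Fixed wooden rack, origin on the table midway between its 2 posts (at y +-170 mm, 320 mm high, feet 50 mm wide, x -50 to 90 mm); x points away from the robot, y left, z up. A 380 mm cross bar, 26 mm tall, front face at x = -29 mm, is clamped across the posts' front; a U-shaped steel eye of 8 mm rod juts level from the bar's middle towards the robot. A spatula and a whisk hang behind it.
- under_eye (a point): Point on the table straight below the middle of the eye's front rod (rack x = -78 mm, y = 0; rack axes). That rod runs along y, straight for 26 mm; its legs run back (+x) at y = +-18 mm; the eye is open above and below, 28 mm wide and 42 mm deep inside. Rigid. The cross bar was clamped by hand: HEIGHT NOT MEASURED, rod centre 225 to 285 mm above this point; feel for it or look.
- blue_bottle: Empty blue steel drinking bottle, 0.17 to 0.31 kg, 62 mm across, upright; origin at the centre of its underside, z up. Top of its blue cap (54 mm across) 135 mm up. On the cap, in the bottle's x-z plane, stands a blue snap loop like a carabiner, 10 mm thick (y), top 201 mm up: spine at -x, sprung steel gate at +x.
- blue_bottle_spine (a point): Where to pinch the loop: middle of its spine, a straight upright bar 12 mm (x) by 10 mm (y, pinch across this), from 135 to 185 mm up the bottle; this point is 165 mm up, 20 mm in -x from the bottle's axis. Bottle axes.
- blue_bottle_loop (a point): Middle of the loop's opening, on the bottle's axis 168 mm up; bottle axes: x points to the gate, y is the loop's thickness. Inside, the opening reaches from x = -14 to +14 mm. Above, an arch 9 mm thick (underside 192 mm up at x = 0, lower to the sides) ends in the nose: round end at x = +18 mm, 176 mm up, which the gate closes against.
- blue_gate (a joint): Gate angle, rad: 0 shut, grows swinging into the loop, stop at 0.85. A 7 mm rod hinged at bottle x = +18 mm, 143 mm up, upright when shut, top end 175.5 mm up. Springs shut: pressed 165 mm up it takes 3 N to start, 7 N at 0.65. An 8 mm rod gets in past the nose if it meets the gate 160 to 170 mm up and goes in to 7 to 9 mm from the bottle's axis; deeper, the gate is at its stop.
- blue_bottle_seat (a point): Where the eye's rod comes to lie (its centre) when the bottle hangs: in the arch, bottle x = 0 to 10 mm; this point is at x = 0, 187 mm up. From the pressed-open gate the rod gets there by lowering the bottle about 20 mm: it slides up off the gate's end and the gate snaps shut below it. Bottle axes.
- green_bottle_loop (a point): Bystander: the same point of a green bottle of the same make, standing on the table.
- rolling_pin_center (a point): Bystander: wooden rolling pin lying along its own y axis, 46 mm thick, 370 mm long; this point is its centre, 23 mm above the table.
- shaker_center (a point): Bystander: steel flour shaker, 68 mm across, 105 mm high; this point is on its axis 52 mm up.
- cutter_center (a point): Bystander: round copper biscuit cutter, 70 mm across, 30 mm high; this point is on its axis 15 mm up.

How it is judged:
By the outcome, as a careful person would: the job done as asked, in the order asked, and still so for the second after the job is handed in, with the robot touching nothing.
It also fails if it takes over 72 s, if anything falls off the work surface, if the arm or the gripper's body presses on something with over 40 N, if the wrist force passes 120 N, or if a joint passes its speed limit or range.

## Working session

There is one attempt and no reset: what is moved stays moved. The work goes in short steps, Python scripts to look and compute and a tool call to move; the robot and the scene stay as the last step left them, time stands still between calls to the robot, and variables do not carry over. Pictures are saved under pics/ and viewed, at most 13 in all, crops included, and the job is handed in when it is done.

Besides the shell and the picture viewer there is one more tool, called after "Call:" as name(argument=value, ...) on one line, values as JSON. carry_out: Moves the arm, as the interface text tells. Its arguments: {"type":"object","properties":{"moves":{"type":"array","items":{"type":"array","items":{"type":"number"}}},"fingers":{"type":"number"},"force":{"type":"number"}},"required":["moves"]}

```bash
mkdir -p pics
cat > h.py <<'E'
import numpy as np, cv2
from scipy.spatial.transform import Rotation as R
from bench import read_state, viewer, r
def shot(name,f):
    c=viewer.camera(name); np.savez('pics/'+f+'.npz',**c); cv2.imwrite('pics/'+f+'.png',c['pixels'][:,:,::-1]); return c
def load(f): return dict(np.load('pics/'+f+'.npz'))
def cloud(c):
    v,u=np.mgrid[:384,:512]; z=c['range_z']
    P=np.stack([(u-c['cx'])/c['fx']*z,(v-c['cy'])/c['fy']*z,z],-1)
    return P@R.from_quat(c['orientation']).as_matrix().T+c['xyz']
E
python3 - <<'E'
from h import *
a=shot('scene','s0');b=shot('top','t0')
for c in(a,b):print(c['xyz'],c['orientation'],c['fx'],R.from_quat(c['orientation']).as_matrix().round(2))
s=read_state();print(s['ee_pos'],s['eef_rot'],R.from_quat(s['eef_rot']).as_matrix().round(3),s['ft_force'],r.finger_overhang)
cv2.imwrite('pics/both.png',cv2.resize(np.vstack([a['pixels'],b['pixels']])[:,:,::-1],(400,600)))
E
```

```text
[ 1.13375579 -0.85265976  1.11003567] [ 0.87780699  0.27104853 -0.12487523 -0.37469154] 437.08927051459034 [[ 0.82  0.38 -0.42]
 [ 0.57 -0.57  0.59]
 [-0.02 -0.73 -0.69]]
[ 3.20696968e-01 -9.53033824e-04  1.42549578e+00] [-0.69953698  0.7096581  -0.06133543  0.05719577] 443.8112193662761 [[-0.01 -0.99  0.17]
 [-1.    0.01 -0.01]
 [ 0.   -0.17 -0.99]]
[0.2064247  0.58958616 0.23584856] [ 1.67588138e-01  9.85856895e-01 -6.27251016e-04 -7.49531364e-05] [[-0.944  0.33  -0.   ]
 [ 0.33   0.944 -0.001]
 [-0.    -0.001 -1.   ]] [-0.01728568 -1.10862842  0.48023031] 0.014
```

View pics/s0.png

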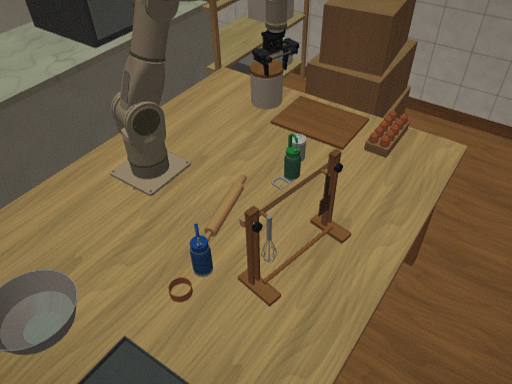

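View pics/t0.png

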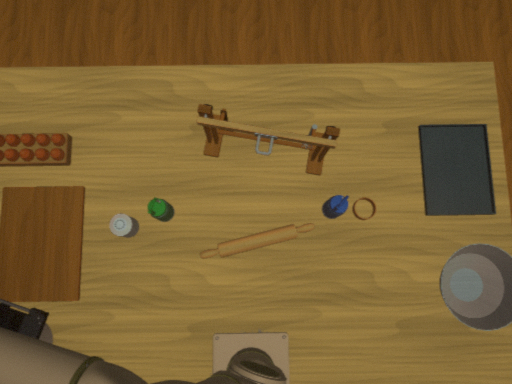

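Blue bottle is at (337,206) in the top view, the eye at (265,145), the cutter at (364,208) and the green bottle at (158,208). Next I'll measure from clouds and enlarged crops.

Run:
```python
from h import *
a=load('s0');b=load('t0')
A=a['pixels'][212:292,150:260];B=b['pixels'][175:230,310:385]; C=b['pixels'][95:180,190:345]; D=a['pixels'][190:250,220:300]
f=lambda x:cv2.resize(x,(400,300),interpolation=cv2.INTER_CUBIC)
cv2.imwrite('pics/crop0.png',np.vstack([np.hstack([f(A),f(B)]),np.hstack([f(C),f(D)])])[:,:,::-1])
for n,c in(('s',a),('t',b)):
    P=cloud(c).reshape(-1,3);px=c['pixels'].reshape(-1,3).astype(int)
    bl=(px[:,2]>px[:,0]+40)&(px[:,2]>px[:,1]+25)&(P[:,0]>.3)&(P[:,2]>.02)
    Q=P[bl];print(n,len(Q),Q.min(0),Q.max(0))
    for lo,hi in((.02,.1),(.125,.145),(.15,.18),(.18,.21)):
        q=Q[(Q[:,2]>lo)&(Q[:,2]<hi)]
        if len(q):print(lo,len(q),q.mean(0).round(4),q.min(0).round(4),q.max(0).round(4))
    gr=(px[:,1]>px[:,0]+30)&(px[:,1]>px[:,2]+15)&(P[:,2]>.12)&(P[:,0]>.3);print('green',P[gr].mean(0))
# top cloud of rack
P=cloud(b);
for z0,z1 in((.2,.3),(.3,.34)):
  m=(P[95:180,190:345,2]>z0)&(P[95:180,190:345,2]<z1);print(z0,m.sum())
for v in range(128,160,2):print(v,[tuple((P[v,u]*1000).astype(int)) for u in (258,265,272)])
```

```text
s 250 [ 0.47027098 -0.29561084  0.02772233] [ 0.52319976 -0.23874168  0.20083738]
0.02 5 [ 0.5086 -0.2771  0.067 ] [ 0.4888 -0.2956  0.0277] [ 0.5232 -0.2489  0.0968]
0.125 179 [ 0.4995 -0.2703  0.1341] [ 0.4703 -0.2935  0.1254] [ 0.5224 -0.2387  0.1429]
0.15 1 [ 0.5053 -0.2802  0.1528] [ 0.5053 -0.2802  0.1528] [ 0.5053 -0.2802  0.1528]
0.18 34 [ 0.5008 -0.2713  0.1952] [ 0.4746 -0.2825  0.1826] [ 0.5132 -0.252   0.2008]
green [0.50135161 0.25124521 0.15684504]
t 204 [ 0.32069697 -0.28968189  0.12830368] [ 5.13780324e-01 -9.53033824e-04  1.42549578e+00]
0.125 165 [ 0.4902 -0.264   0.1338] [ 0.4657 -0.2897  0.1283] [ 0.5138 -0.2413  0.1443]
0.15 1 [ 0.482  -0.2495  0.1689] [ 0.482  -0.2495  0.1689] [ 0.482  -0.2495  0.1689]
0.18 37 [ 0.484  -0.259   0.1943] [ 0.4709 -0.2743  0.1825] [ 0.5007 -0.2467  0.2027]
green [0.48591436 0.26601179 0.14816651]
0.2 1637
0.3 256
128 [(np.int64(678), np.int64(-28), np.int64(279)), (np.int64(677), np.int64(-46), np.int64(283)), (np.int64(765), np.int64(-81), np.int64(-1))]
130 [(np.int64(672), np.int64(-27), np.int64(282)), (np.int64(671), np.int64(
[... 1376 characters left out ...]
.int64(690), np.int64(-33), np.int64(0)), (np.int64(689), np.int64(-56), np.int64(1)), (np.int64(689), np.int64(-79), np.int64(0))]
152 [(np.int64(614), np.int64(-27), np.int64(272)), (np.int64(613), np.int64(-45), np.int64(273)), (np.int64(683), np.int64(-79), np.int64(-1))]
154 [(np.int64(676), np.int64(-33), np.int64(0)), (np.int64(607), np.int64(-45), np.int64(277)), (np.int64(676), np.int64(-79), np.int64(0))]
156 [(np.int64(669), np.int64(-32), np.int64(2)), (np.int64(670), np.int64(-56), np.int64(-1)), (np.int64(669), np.int64(-79), np.int64(0))]
158 [(np.int64(663), np.int64(-32), np.int64(0)), (np.int64(663), np.int64(-56), np.int64(-3)), (np.int64(662), np.int64(-79), np.int64(0))]
```

View pics/crop0.png

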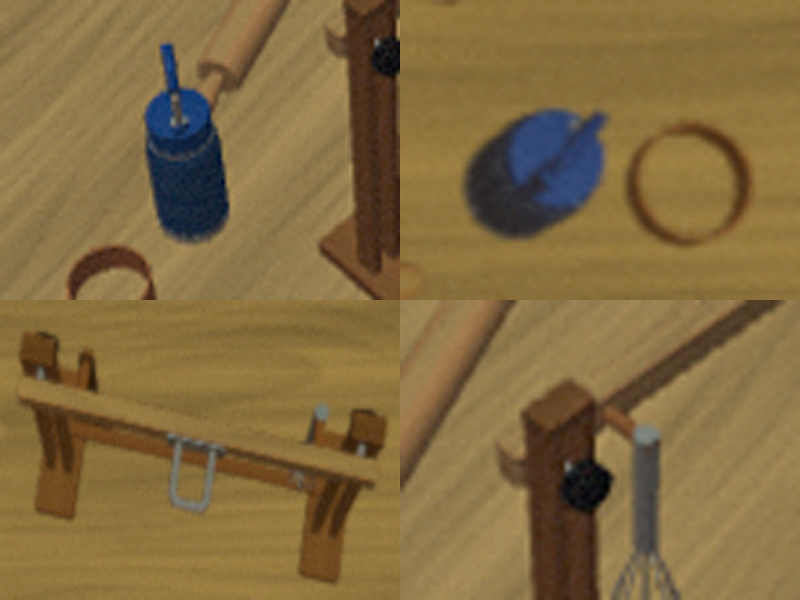

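The crop shows the loop running up-right in the top view with the silver gate facing the scene camera, so the gate is towards +x, -y (yaw about -48°). The bar tilts by about -10°, and the eye's front rod is near (265,153). Now I'll fit these numerically.

```bash
cat > fit.py <<'E'
from h import *
b=load('t0');a=load('s0')
P=cloud(b).reshape(-1,3);px=b['pixels'].reshape(-1,3).astype(int)
# bar: top face, brown
m=(P[:,0]>.58)&(P[:,0]<.75)&(abs(P[:,1]+.05)<.19)&(P[:,2]>.262)&(P[:,2]<.30)
brown=px[:,0]>px[:,2]+25
Q=P[m&brown]
for _ in range(4):
    k=np.polyfit(Q[:,1],Q[:,0],1); e=Q[:,0]-np.polyval(k,Q[:,1]); Q=Q[abs(e)<.02]
print('bar slope yaw',np.degrees(-np.arctan(k[0])),len(Q),np.median(Q[:,2]),Q[:,1].min(),Q[:,1].max())
yaw=-np.arctan(k[0]);ux=np.array([np.cos(yaw),np.sin(yaw)]);uy=np.array([-ux[1],ux[0]])
G=P[m&~brown&(abs(P[:,1]+.045)<.03)&(P[:,2]<.29)]
l=np.c_[G[:,:2]@ux,G[:,:2]@uy,G[:,2]]
B=Q[:,:2]@ux;print('bar x pct',np.percentile(B,[2,20,50,80,98]),'bar y mid',(Q[:,:2]@uy).min(),(Q[:,:2]@uy).max())
print(len(l),'eye x',np.percentile(l[:,0],[1,5,50,99]),'y',np.percentile(l[:,1],[2,98]),'z',np.percentile(l[:,2],[10,50,90]))
f=l[l[:,0]<l[:,0].min()+.012];print('rod',f.mean(0),f[:,2].round(3)); x=f[:,0].mean();y=np.percentile(l[:,1],[2,98]).mean()
print('under_eye approx',ux*x+uy*y)
for c in(a,b):
    P=cloud(c).reshape(-1,3);px=c['pixels'].reshape(-1,3).astype(int)
    bl=(px[:,2]>px[:,0]+40)&(px[:,2]>px[:,1]+25)&(P[:,0]>.3)&(P[:,2]>.18)&(P[:,2]<.22)
    q=P[bl];w=np.linalg.svd((q-q.mean(0))[:,:2])[2][0];print('loop',q.mean(0),np.degrees(np.arctan2(w[1],w[0])),'ends',q[np.argmin(q[:,1])],q[np.argmax(q[:,1])])
    bl=(px[:,2]>px[:,0]+40)&(px[:,2]>px[:,1]+25)&(P[:,0]>.3)&(P[:,2]>.128)&(P[:,2]<.15)
    q=P[bl];print('cap minEnclosing',cv2.minEnclosingCircle((q[:,:2]*1000).astype(np.float32)))
E
python3 fit.py
```

```text
bar slope yaw -11.056235321947597 1242 0.2826969529566865 -0.23535383887327116 0.1381503246792516
bar x pct [0.65579201 0.65781531 0.66384653 0.67095962 0.67976757] bar y mid -0.10912810759086233 0.26994589752460835
128 eye x [0.60660889 0.6081824  0.64337949 0.65694965] y [0.05598524 0.10517759] z [0.27116773 0.27556748 0.28196103]
rod [0.61024345 0.07815632 0.27474255] [0.277 0.269 0.274 0.273 0.275 0.275 0.277 0.279 0.275 0.272 0.275 0.275
 0.271 0.276 0.277 0.27  0.273 0.276 0.274 0.276 0.275 0.275 0.275 0.273
 0.276 0.277 0.273 0.274 0.279]
under_eye approx [ 0.61437028 -0.03794205]
loop [ 0.50080959 -0.27126848  0.19519884] -41.36833234222384 ends [ 0.50788848 -0.28246735  0.18262669] [ 0.47463053 -0.25201789  0.18551868]
cap minEnclosing ((495.9436950683594, -265.8414306640625), 27.701309204101562)
loop [ 0.48404725 -0.25904249  0.19430269] 137.5850582351844 ends [ 0.49862351 -0.27430933  0.19057331] [ 0.47736107 -0.24667306  0.18254675]
cap minEnclosing ((490.4931640625, -264.5612487792969), 25.184600830078125)
```

Call:
carry_out(moves=[[-0.85, -0.6, -0.16, 0, 0, 0], [-0.85, -0.6, -0.16, 0, 0, 0], [-0.85, -0.6, -0.16, 0, 0, 0], [-0.85, -0.6, -0.16, 0, 0, 0], [-0.85, -0.6, -0.16, 0, 0, 0], [-0.85, -0.6, -0.16, 0, 0, 0], [-0.85, -0.6, -0.16, 0, 0, 0], [-0.85, -0.6, -0.16, 0, 0, 0], [-0.85, -0.6, -0.16, 0, 0, 0], [-0.85, -0.6, -0.16, 0, 0, 0], [-0.32, -0.78, 0, 0, 0, 0], [-0.32, -0.78, 0, 0, 0, 0], [-0.32, -0.78, 0, 0, 0, 0], [-0.32, -0.78, 0, 0, 0, 0], [-0.32, -0.78, 0, 0, 0, 0], [-0.32, -0.78, 0, 0, 0, 0], [-0.32, -0.78, 0, 0, 0, 0], [-0.32, -0.78, 0, 0, 0, 0], [-0.32, -0.78, 0, 0, 0, 0], [-0.32, -0.78, 0, 0, 0, 0]], fingers=87)

```text
time: 2.6
ee_pos: [0.4656, -0.0869, 0.3003]
eef_rot: [0.168, 0.986, 0.0, -0.0]
ft_force: [0.2, -0.2, -0.5]
width: 0.087
grip_force: 0.0
```

Call:
carry_out(moves=[[-0.32, -0.78, 0, 0, 0, 0], [-0.32, -0.78, 0, 0, 0, 0], [-0.32, -0.78, 0, 0, 0, 0], [-0.32, -0.78, 0, 0, 0, 0], [-0.32, -0.78, 0, 0, 0, 0], [0, 0, 0, 0, 0, 0.8], [0, 0, 0, 0, 0, 0.8], [0, 0, 0, 0, 0, 0.8], [0, 0, 0, 0, 0, 0.8], [0, 0, 0, 0, 0, 0], [0, 0, 0, 0, 0, 0]])

```text
time: 3.98
ee_pos: [0.4746, -0.254, 0.3004]
eef_rot: [0.381, 0.925, 0.0, -0.0]
ft_force: [-0.2, -0.1, 0.9]
width: 0.0868
grip_force: 0.0
```

```bash
cat >> h.py <<'E'
def to(p,yawy,s=None):
    s=s or read_state(); M=R.from_quat(s['eef_rot']); yd=np.radians(yawy)
    y=np.array([np.cos(yd),np.sin(yd),0]); z=np.array([0,0,-1.]); T=R.from_matrix(np.c_[np.cross(y,z),y,z])
    print('t',round(s['time'],2),'pos',np.round(s['ee_pos'],4),'yaw_y',np.degrees(np.arctan2(*M.as_matrix()[1::-1,1])).round(2),'F',np.round(s['ft_force'],1),'w',s['width'],s['grip_force'])
    print(' shift units',(M.inv().apply(np.array(p)-s['ee_pos'])/.04).round(3),'turn units',((M.inv()*T).as_rotvec(degrees=True)/8).round(3))
E
python3 - <<'E'
from h import *
to([.479,-.251,.160],45); print(read_state()['joint_positions'])
a=shot('scene','s1');b=shot('top','t1')
f=lambda x:cv2.resize(x,(400,400),interpolation=cv2.INTER_CUBIC)
cv2.imwrite('pics/c1.png',np.hstack([f(a['pixels'][170:290,140:260]),f(b['pixels'][140:240,290:390])])[:,:,::-1])
E
```

```text
t 3.98 pos [ 0.4746 -0.254   0.3004] yaw_y 45.25 F [-0.2 -0.1  0.9] w 0.08679570207739726 0.0
 shift units [-0.026  0.132  3.509] turn units [-0.    -0.002  0.031]
[-0.33652487  0.12156914  0.82257385  1.62626684 -0.08990343  1.4332769
  1.28450004]
```

View pics/c1.png

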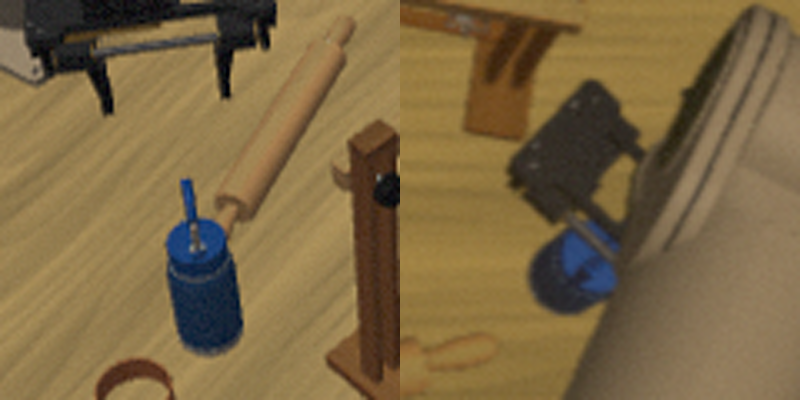

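The scene crop shows the open fingers above and behind the loop at (187,200), straddling its plane. Going down and pinching.

Call:
carry_out(moves=[[0, 0.13, 0.35, 0, 0, 0], [0, 0, 0.35, 0, 0, 0], [0, 0, 0.35, 0, 0, 0], [0, 0, 0.35, 0, 0, 0], [0, 0, 0.35, 0, 0, 0], [0, 0, 0.35, 0, 0, 0], [0, 0, 0.35, 0, 0, 0], [0, 0, 0.35, 0, 0, 0], [0, 0, 0.35, 0, 0, 0], [0, 0, 0.35, 0, 0, 0], [0, 0, 0, 0, 0, 0]])

```text
time: 5.45
ee_pos: [0.4778, -0.2502, 0.1594]
eef_rot: [0.382, 0.924, -0.0, -0.001]
ft_force: [-0.0, 0.1, 0.4]
width: 0.0872
grip_force: 0.0
```

Call:
carry_out(moves=[[0, 0, 0, 0, 0, 0], [0, 0, 0, 0, 0, 0], [0, 0, 0, 0, 0, 0], [0, 0, 0, 0, 0, 0], [0, 0, 0, 0, 0, 0], [0, 0, 0, 0, 0, 0], [0, 0, 0, 0, 0, 0], [0, 0, 0, 0, 0, 0]], fingers=30, force=5)

```text
time: 6.45
ee_pos: [0.4784, -0.2504, 0.1605]
eef_rot: [0.382, 0.924, 0.0, -0.0]
ft_force: [-0.4, 0.1, -0.7]
width: 0.0304
grip_force: 0.0
```

Run:
```python
from h import *
to([.479,-.251,.160],45)
a=shot('scene','s2')
P=cloud(a);px=a['pixels'].astype(int)
bl=(px[...,2]>px[...,0]+40)&(px[...,2]>px[...,1]+25)&(P[...,0]>.3)&(P[...,2]>.18)&(P[...,2]<.22)
print(P[bl].mean(0))
cv2.imwrite('pics/c2.png',cv2.resize(a['pixels'][190:290,150:250],(600,600),interpolation=cv2.INTER_CUBIC)[:,:,::-1])
```

```text
t 6.45 pos [ 0.4784 -0.2504  0.1605] yaw_y 45.1 F [-0.4  0.1 -0.7] w 0.03042710849158665 0.0
 shift units [-0.022  0.001  0.012] turn units [ 0.    -0.001  0.013]
[ 0.50128597 -0.27146611  0.1948218 ]
```

View pics/c2.png

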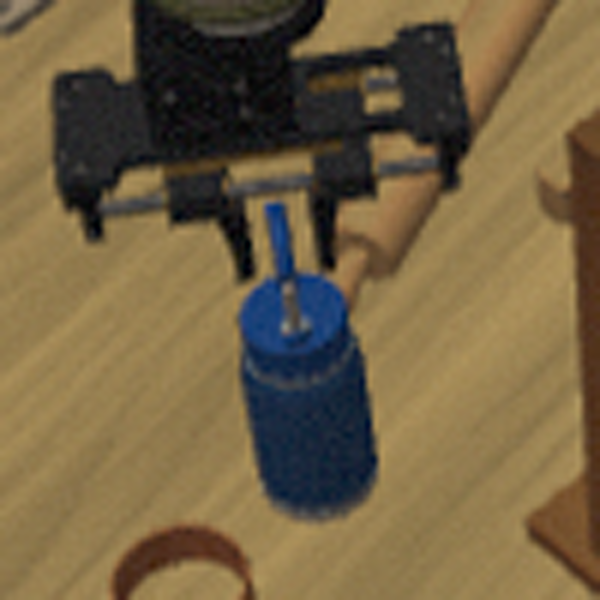

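The loop stands centred between the fingers at (280,240). Closing on it.

Call:
carry_out(moves=[[0, 0, 0, 0, 0, 0], [0, 0, 0, 0, 0, 0], [0, 0, 0, 0, 0, 0], [0, 0, 0, 0, 0, 0], [0, 0, 0, 0, 0, 0], [0, 0, 0, 0, 0, 0]], fingers=0, force=10)

```text
time: 7.25
ee_pos: [0.4784, -0.2504, 0.1605]
eef_rot: [0.382, 0.924, 0.0, -0.0]
ft_force: [-0.6, 0.7, -1.0]
width: 0.0098
grip_force: 10.0
```

Call:
carry_out(moves=[[0, 0, 0, 0, 0, 0], [0, 0, 0, 0, 0, 0], [0, 0, 0, 0, 0, 0], [0, 0, 0, 0, 0, 0], [0, 0, -0.1, 0, 0, 0], [0, 0, -0.2, 0, 0, 0], [0, 0, -0.4, 0, 0, 0], [0, 0, -0.5, 0, 0, 0], [0, 0, -0.5, 0, 0, 0], [0, 0, -0.5, 0, 0, 0], [0, 0, -0.3, 0, 0, 0], [0, 0, 0, 0, 0, 0], [0, 0, 0, 0, 0, 0]], force=50)

```text
time: 8.88
ee_pos: [0.4781, -0.2503, 0.2599]
eef_rot: [0.382, 0.924, -0.0, -0.0]
ft_force: [1.1, -0.2, -2.7]
width: 0.0095
grip_force: 49.9
```

Run:
```python
from h import *
to([.479,-.251,.260],45)
a=shot('scene','s3')
P=cloud(a);px=a['pixels'].astype(int)
cv2.imwrite('pics/c3.png',cv2.resize(a['pixels'][150:290,140:260],(514,600),interpolation=cv2.INTER_CUBIC)[:,:,::-1])
```

```text
t 8.88 pos [ 0.4781 -0.2503  0.2599] yaw_y 45.11 F [ 1.1 -0.2 -2.7] w 0.009450084418970774 49.9427268281579
 shift units [-0.03   0.004 -0.002] turn units [-0.003 -0.006  0.013]
```

View pics/c3.png

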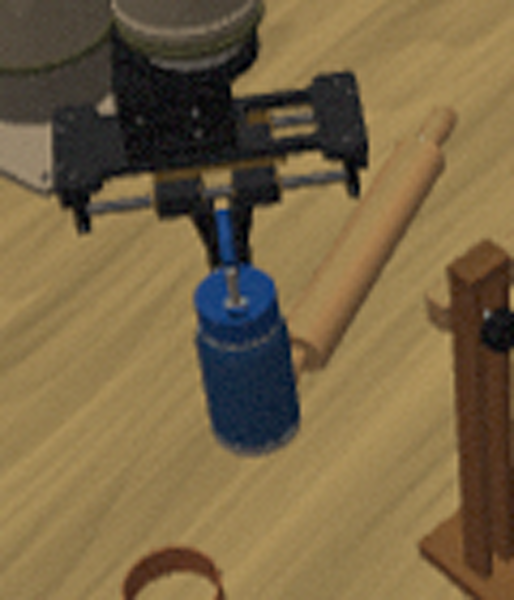

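Bottle is lifted and upright, with the spine pinched. Checking how it sits relative to the TCP.

```bash
cat >> h.py <<'E'
def cap(c,zc,ee,lo=.015):
    P=cloud(c).reshape(-1,3);px=c['pixels'].reshape(-1,3).astype(int)
    bl=(px[:,2]>px[:,0]+40)&(px[:,2]>px[:,1]+25)&(np.linalg.norm(P[:,:2]-np.array(ee)[:2],axis=1)<.09)
    q=P[bl&(abs(P[:,2]-zc)<.006)]
    if len(q)<20: return print('few',len(q))
    (x,y),rad=cv2.minEnclosingCircle((q[:,:2]*1000).astype(np.float32));print('cap',len(q),round(x,1),round(y,1),round(rad,1),'z',np.percentile(q[:,2],[20,50,80]).round(4))
E
python3 - <<'E'
from h import *
s=read_state()
cap(load('s3'),.2345,s['ee_pos']);cap(load('s0'),.135,[.49,-.26])
c=shot('top','t3');cap(c,.2345,s['ee_pos']);cap(load('t0'),.135,[.49,-.26])
yd=np.radians(79);ux=np.array([np.sin(yd),-np.cos(yd)]);uy=np.array([np.cos(yd),np.sin(yd)])
p=ux*.528+uy*.079;print(p);to([*p,.266],79)
E
```

```text
cap 172 498.0 -264.6 28.8 z [0.2319 0.2334 0.2351]
cap 161 495.9 -265.8 27.7 z [0.1319 0.1344 0.1361]
few 0
cap 154 490.6 -264.6 25.2 z [0.1321 0.1336 0.1357]
[ 0.53337306 -0.0231986 ]
t 8.97 pos [ 0.478  -0.2503  0.2598] yaw_y 45.1 F [-0.3  0.2 -3.8] w 0.009630017957887182 49.94278055615723
 shift units [ 3.026  4.998 -0.155] turn units [-2.000e-03 -9.000e-03 -4.237e+00]
```

Call:
carry_out(moves=[[0.3, 0.5, -0.02, 0, 0, 0], [0.3, 0.5, -0.02, 0, 0, 0], [0.3, 0.5, -0.02, 0, 0, 0], [0.3, 0.5, -0.02, 0, 0, 0], [0.3, 0.5, -0.02, 0, 0, 0], [0.3, 0.5, -0.02, 0, 0, 0], [0.3, 0.5, -0.02, 0, 0, 0], [0.3, 0.5, -0.02, 0, 0, 0], [0.3, 0.5, 0, 0, 0, -0.5], [0.3, 0.5, 0, 0, 0, -0.53], [0, 0, 0, 0, 0, -0.53], [0, 0, 0, 0, 0, -0.53], [0, 0, 0, 0, 0, -0.53], [0, 0, 0, 0, 0, -0.53], [0, 0, 0, 0, 0, -0.53], [0, 0, 0, 0, 0, -0.53], [0, 0, 0, 0, 0, 0], [0, 0, 0, 0, 0, 0], [0, 0, 0, 0, 0, 0]])

```text
time: 11.35
ee_pos: [0.5329, -0.0236, 0.2669]
eef_rot: [0.098, 0.995, 0.0, -0.0]
ft_force: [-0.1, -0.1, -3.6]
width: 0.0094
grip_force: 49.9
```

Run:
```python
from h import *
s=read_state()
to([.5334,-.0232,.266],79)
a=shot('scene','s4');b=shot('top','t4')
cap(a,.2405,s['ee_pos']);cap(b,.2405,s['ee_pos'])
f=lambda x:cv2.resize(x,(400,400),interpolation=cv2.INTER_CUBIC)
cv2.imwrite('pics/c4.png',np.hstack([f(a['pixels'][130:290,200:360]),f(b['pixels'][100:200,215:315])])[:,:,::-1])
```

```text
t 11.35 pos [ 0.5329 -0.0236  0.2669] yaw_y 78.76 F [-0.1 -0.1 -3.6] w 0.009357819760983932 49.942318350076675
 shift units [-0.01   0.012  0.022] turn units [ 0.    -0.    -0.029]
cap 137 556.6 -28.9 27.4 z [0.2387 0.2405 0.2424]
few 0
```

View pics/c4.png

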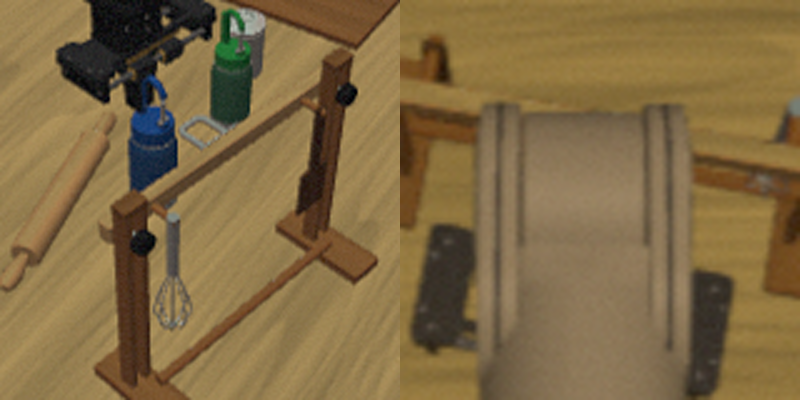

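The scene crop shows the bottle upright with its gate at (160,100) facing the eye, whose U lies at (205,130). I'll measure eye and bottle in that same camera.

Run:
```python
from h import *
yd=np.radians(79);ux=np.array([np.sin(yd),-np.cos(yd)]);uy=np.array([np.cos(yd),np.sin(yd)])
for n in('s0','s4'):
    a=load(n);P=cloud(a).reshape(-1,3);px=a['pixels'].reshape(-1,3).astype(int)
    l=np.c_[P[:,:2]@ux,P[:,:2]@uy,P[:,2]]
    m=(abs(l[:,0]-.625)<.035)&(abs(l[:,1]-.079)<.035)&(abs(l[:,2]-.272)<.014)&(px.max(1)-px.min(1)<35)
    q=l[m];print(n,len(q),'x',np.percentile(q[:,0],[1,5,50,99]),'y',np.percentile(q[:,1],[2,98]))
    f=q[q[:,0]<np.percentile(q[:,0],3)+.008];print('rod',len(f),f.mean(0),np.percentile(f[:,2],[10,50,90]))
    if n=='s4':
        m=(l[:,0]>.5)&(l[:,0]<.6)&(abs(l[:,1]-.079)<.04)&(l[:,2]>.25)&(l[:,2]<.32)&(px[:,2]>px[:,0]+40)
        q=l[m];print('loop',len(q),q.mean(0),q.min(0),q.max(0))
        m=(abs(l[:,0]-.575)<.02)&(abs(l[:,1]-.079)<.015)&(l[:,2]>.245)&(l[:,2]<.3)&(px.max(1)-px.min(1)<30);print('gate',l[m].round(4))
print('TCP l',(lambda p:(p[:2]@ux,p[:2]@uy))(read_state()['ee_pos']))
```

```text
s0 72 x [0.61038053 0.6118313  0.62685955 0.65976438] y [0.05457517 0.09866249]
rod 27 [0.61476048 0.07911699 0.27457622] [0.2722124  0.27398835 0.27719089]
s4 75 x [0.60876363 0.61073733 0.62825456 0.65981261] y [0.05541834 0.10113986]
rod 22 [0.61342979 0.08093664 0.27378717] [0.27133663 0.27394474 0.27591187]
loop 38 [0.55254812 0.07799634 0.29091362] [0.53507867 0.07341742 0.25062913] [0.57519754 0.09393505 0.30835258]
gate [[0.5624 0.0745 0.2993]
 [0.5656 0.0837 0.2958]
 [0.5656 0.0754 0.293 ]
 [0.5744 0.079  0.296 ]
 [0.5693 0.0758 0.2873]
 [0.5725 0.0809 0.2862]
 [0.569  0.076  0.2832]
 [0.574  0.0753 0.2866]
 [0.5706 0.0744 0.2813]
 [0.5693 0.0799 0.2773]
 [0.5686 0.0764 0.275 ]
 [0.5708 0.0783 0.2752]
 [0.5691 0.0759 0.2718]
 [0.5698 0.0794 0.2701]
 [0.5687 0.0762 0.2675]
 [0.5716 0.0775 0.2684]
 [0.5679 0.077  0.2626]
 [0.5702 0.0789 0.2628]
 [0.5709 0.074  0.2623]
 [0.5692 0.0798 0.2577]
 [0.5701 0.0747 0.2575]
 [0.5719 0.0772 0.257 ]
 [0.5724 0.0809 0.2551]
 [0.5641 0.0764 0.2489]
 [0.5687 0.0761 0.2519]
 [0.5709 0.0781 0.2519]
 [0.5706 0.07   0.2528]
 [0.5699 0.0749 0.2493]
 [0.5725 0.0723 0.2486]]
TCP l (np.float64(0.5276441963298457), np.float64(0.0784631839597496))
```

Call:
carry_out(moves=[[-0.15, 0.03, 0, 0, 0, 0], [-0.15, 0, 0, 0, 0, 0], [-0.15, 0, 0, 0, 0, 0], [-0.15, 0, 0, 0, 0, 0], [-0.1, 0, 0, 0, 0, 0], [0, 0, 0, 0, 0, 0], [0, 0, 0, 0, 0, 0]])

```text
time: 12.32
ee_pos: [0.5605, -0.028, 0.2669]
eef_rot: [0.098, 0.995, 0.0, -0.0]
ft_force: [0.5, 0.3, -2.4]
width: 0.0096
grip_force: 49.9
```

Call:
carry_out(moves=[[-0.05, 0, 0, 0, 0, 0], [-0.05, 0, 0, 0, 0, 0], [-0.05, 0, 0, 0, 0, 0], [0, 0, 0, 0, 0, 0], [0, 0, 0, 0, 0, 0]])

```text
time: 12.95
ee_pos: [0.5665, -0.0292, 0.2669]
eef_rot: [0.098, 0.995, 0.0, -0.0]
ft_force: [-0.2, 0.6, -3.7]
width: 0.0099
grip_force: 49.9
```

Call:
carry_out(moves=[[-0.05, 0, 0, 0, 0, 0], [-0.05, 0, 0, 0, 0, 0], [0, 0, 0, 0, 0, 0], [0, 0, 0, 0, 0, 0]])

```text
time: 13.45
ee_pos: [0.5702, -0.0299, 0.2668]
eef_rot: [0.098, 0.995, 0.0, -0.0]
ft_force: [-3.4, 0.7, -2.4]
width: 0.0095
grip_force: 49.9
```

Call:
carry_out(moves=[[-0.05, 0, 0, 0, 0, 0], [-0.05, 0, 0, 0, 0, 0], [0, 0, 0, 0, 0, 0], [0, 0, 0, 0, 0, 0]])

```text
time: 13.95
ee_pos: [0.5743, -0.0307, 0.2668]
eef_rot: [0.098, 0.995, 0.0, -0.0]
ft_force: [-4.1, 1.0, -3.6]
width: 0.0097
grip_force: 49.9
```

Call:
carry_out(moves=[[-0.05, 0, 0, 0, 0, 0], [-0.05, 0, 0, 0, 0, 0], [0, 0, 0, 0, 0, 0], [0, 0, 0, 0, 0, 0]])

```text
time: 14.45
ee_pos: [0.5781, -0.0315, 0.2667]
eef_rot: [0.098, 0.995, -0.0, -0.0]
ft_force: [-4.7, 1.6, -4.2]
width: 0.0093
grip_force: 49.9
```

Run:
```python
from h import *
to([.5334,-.0232,.266],79)
a=shot('scene','s5')
cv2.imwrite('pics/c5.png',cv2.resize(a['pixels'][145:195,245:305],(720,600),interpolation=cv2.INTER_CUBIC)[:,:,::-1])
```

```text
t 14.45 pos [ 0.5781 -0.0315  0.2667] yaw_y 78.78 F [-4.7  1.6 -4.2] w 0.009314281838080918 49.94149658828974
 shift units [ 1.137 -0.014  0.019] turn units [-0.    -0.004 -0.027]
```

View pics/c5.png

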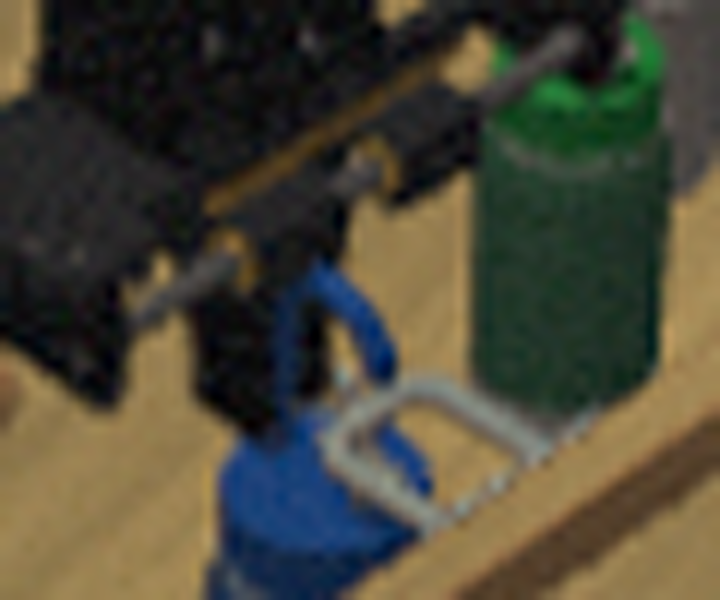

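The nose at (385,370) has passed over the rod and the gate is being pushed in, centred between the eye's legs. Pressing on.

Call:
carry_out(moves=[[-0.05, 0, 0, 0, 0, 0], [-0.05, 0, 0, 0, 0, 0], [-0.05, 0, 0, 0, 0, 0], [0, 0, 0, 0, 0, 0], [0, 0, 0, 0, 0, 0]])

```text
time: 15.12
ee_pos: [0.5839, -0.0327, 0.2664]
eef_rot: [0.098, 0.995, -0.0, -0.0]
ft_force: [-4.7, 0.3, -7.7]
width: 0.0093
grip_force: 49.9
```

Call:
carry_out(moves=[[-0.05, 0, 0, 0, 0, 0], [0, 0, 0, 0, 0, 0], [0, 0, 0, 0, 0, 0], [0, 0, 0, 0, 0, 0]])

```text
time: 15.62
ee_pos: [0.586, -0.033, 0.2667]
eef_rot: [0.098, 0.995, 0.0, -0.0]
ft_force: [-3.8, 0.2, -8.4]
width: 0.0094
grip_force: 49.9
```

Force direction (down and back) fits a gate leaning well in. Lowering slowly.

Call:
carry_out(moves=[[0, 0, 0.05, 0, 0, 0], [0, 0, 0.05, 0, 0, 0], [0, 0, 0, 0, 0, 0], [0, 0, 0, 0, 0, 0]])

```text
time: 16.12
ee_pos: [0.5862, -0.0331, 0.2629]
eef_rot: [0.098, 0.995, -0.0, 0.0]
ft_force: [-2.9, 2.0, -8.5]
width: 0.0099
grip_force: 49.9
```

Call:
carry_out(moves=[[0, 0, 0.05, 0, 0, 0], [0, 0, 0.05, 0, 0, 0], [0, 0, 0, 0, 0, 0], [0, 0, 0, 0, 0, 0]])

```text
time: 16.62
ee_pos: [0.586, -0.033, 0.2584]
eef_rot: [0.098, 0.995, -0.0, -0.0]
ft_force: [0.4, 0.5, -11.4]
width: 0.0098
grip_force: 49.9
```

Call:
carry_out(moves=[[0, 0, 0.05, 0, 0, 0], [0, 0, 0, 0, 0, 0], [0, 0, 0, 0, 0, 0]])

```text
time: 17.0
ee_pos: [0.586, -0.0331, 0.2564]
eef_rot: [0.098, 0.995, -0.0, -0.0]
ft_force: [-0.3, 1.2, -13.8]
width: 0.0098
grip_force: 49.9
```

Run:
```python
from h import *
to([.5334,-.0232,.266],79)
a=shot('scene','s6')
cv2.imwrite('pics/c6.png',cv2.resize(a['pixels'][155:195,255:303],(720,600),interpolation=cv2.INTER_CUBIC)[:,:,::-1])
```

```text
t 17.0 pos [ 0.586  -0.0331  0.2564] yaw_y 78.78 F [ -0.3   1.2 -13.8] w 0.009778542104829941 49.94202811270952
 shift units [ 1.338 -0.014 -0.24 ] turn units [-0.002 -0.004 -0.027]
```

View pics/c6.png

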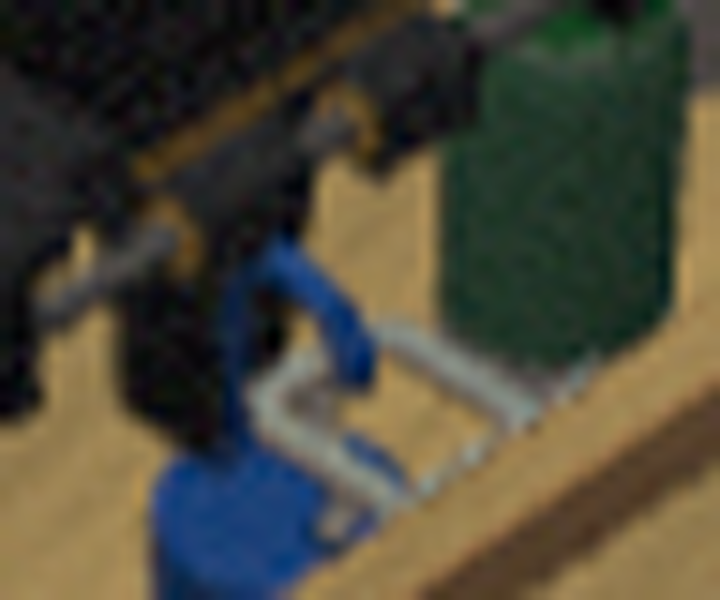

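The rod is now inside behind the nose (360,380), with the gate's tip showing grey at (320,390) just below it. The downward force is odd, so I'll check the moment and positions before going on.

Run:
```python
from h import *
F=[];T=[]
for i in range(8):
    c=viewer.camera('scene' if i else 'top');s=read_state();F.append(s['ft_force']);T.append(s['torque'])
F=np.mean(F,0);T=np.mean(T,0);print('F',F.round(2),'T',T.round(3),s['ee_pos'],s['joint_torque'])
yd=np.radians(79);ux=np.array([np.sin(yd),-np.cos(yd)]);uy=np.array([np.cos(yd),np.sin(yd)])
print('rack axes F',F[:2]@ux,F[:2]@uy,'T',T[:2]@ux,T[:2]@uy)
a=c;P=cloud(a);px=a['pixels'].astype(int)
L=np.dstack([P[...,:2]@ux,P[...,:2]@uy,P[...,2]])
t=np.array([s['ee_pos'][:2]@ux,s['ee_pos'][:2]@uy,s['ee_pos'][2]]);print('tcp',t)
# positions in bottle coords (x from TCP -(-21.5), z 160.5)
for v in range(168,194):
    row=[]
    for u in range(266,286):
        l=L[v,u]; b=px[v,u]; k='B' if b[2]>b[0]+40 else ('g' if b.max()-b.min()<30 else '.')
        if abs(l[1]-t[1])<.014 and l[2]>.2 and l[0]<.65: row.append(f"{u}{k}({(l[0]-t[0])*1e3-21:.0f},{(l[1]-t[1])*1e3:.0f},{(l[2]-t[2])*1e3+160.5:.0f})")
    print(v,' '.join(row))
```

```text
F [  0.8    0.46 -16.  ] T [0.099 0.332 0.005] [ 0.58597495 -0.03306018  0.2565752 ] [-1.05775069e-02 -5.71374428e+01  7.87934840e+00 -4.68144214e+01
  1.01021568e-01 -9.39239049e-02 -2.74887592e-03]
rack axes F 0.6949274029731242 0.606627370970482 T 0.03375228910186412 0.3450290577166828
tcp [0.58151712 0.07935652 0.2565752 ]
168 275g(18,-11,229)
169 275g(16,-8,223)
170 
171 
172 272B(-2,-2,197) 273B(2,-2,200) 274B(5,-1,201) 275B(6,2,199)
173 271.(-2,-6,196) 273B(4,-4,198) 274B(4,-0,196) 275B(9,-1,199) 276B(11,1,199)
174 269g(-9,-7,189) 270B(-11,-1,184) 271g(-10,2,182) 272g(-10,7,180) 273g(4,-4,194) 274B(6,-2,194) 275B(11,-3,198) 276B(10,2,194) 277.(13,3,196)
175 268g(-9,-12,188) 269g(-13,-3,180) 270B(-13,1,178) 271g(-10,2,179) 272g(-10,7,176) 273g(-9,9,175) 274g(9,-5,195) 275g(11,-3,194) 276B(14,-2,195) 277B(17,-1,197)
176 268g(-9,-11,183) 269g(-12,-4,178) 270B(-13,1,173) 271g(-12,4,172) 272g(-13,9,169) 273g(-10,10,170) 275.(10,-2,189) 276.(15,-3,193) 277B(17,-1,193) 278B(19,1,193) 279g(12,13,182)
177 267g(-11,-13,180) 268g(-9,-11,180) 269g(-11,-5,175) 270B(-12,1,170) 271.(-13,5,16
[... 1782 characters left out ...]
6) 271B(-3,-5,136) 272B(-0,-3,136) 273B(-0,1,134) 274B(2,3,134) 275B(4,5,134) 276B(8,6,136) 277g(20,-3,150)
189 268B(-7,-13,135) 269B(-6,-10,133) 270B(-4,-8,133) 271B(-1,-7,134) 272B(2,-5,136) 273B(3,-2,134) 274B(6,-1,135) 275B(7,2,134) 276g(15,-1,141) 277g(19,-1,143) 278g(24,-3,148)
190 270B(-1,-11,133) 271B(2,-10,135) 272B(5,-9,136) 273B(7,-7,136) 274B(7,-2,132) 275B(8,1,131) 276g(19,-6,142) 277g(22,-5,144) 278g(23,-2,143) 279g(24,1,141)
191 271B(4,-12,133) 272B(8,-12,136) 273B(11,-10,136) 274B(12,-7,135) 275B(14,-5,135) 276B(20,-8,141) 277g(23,-6,141) 278g(24,-2,139)
192 273B(13,-13,136) 274B(13,-9,133) 275B(15,-6,132) 276g(20,-7,135)
193 273B(13,-12,131) 274B(18,-14,135) 275g(19,-10,134)
```

Call:
carry_out(moves=[[0, 0, 0, 0, 0, 0]])

```text
time: 17.58
ee_pos: [0.586, -0.0331, 0.2566]
eef_rot: [0.098, 0.995, -0.0, -0.0]
ft_force: [1.2, 0.1, -17.8]
width: 0.0095
grip_force: 49.9
```

Call:
carry_out(moves=[[-0.02, 0, 0.02, 0, 0, 0], [0, 0, 0, 0, 0, 0]])

```text
time: 17.82
ee_pos: [0.5872, -0.0333, 0.2567]
eef_rot: [0.098, 0.995, 0.0, 0.0]
ft_force: [-0.3, 0.2, -12.9]
width: 0.0095
grip_force: 49.9
```

The spring gate's tip is sitting under the rod near dead centre, which explains the rising force. A quick further lowering lets it snap past.

Call:
carry_out(moves=[[0, 0, 0.1, 0, 0, 0], [0, 0, 0.08, 0, 0, 0], [0, 0, 0, 0, 0, 0]])

```text
time: 18.2
ee_pos: [0.5873, -0.0332, 0.2494]
eef_rot: [0.098, 0.995, 0.0, 0.001]
ft_force: [-1.0, -0.2, -2.7]
width: 0.0096
grip_force: 49.9
```

Call:
carry_out(moves=[[0, 0, 0.04, 0, 0, 0], [0, 0, 0.04, 0, 0, 0], [0, 0, 0, 0, 0, 0], [0, 0, 0, 0, 0, 0]])

```text
time: 18.7
ee_pos: [0.5875, -0.0333, 0.2463]
eef_rot: [0.098, 0.995, 0.0, 0.001]
ft_force: [3.5, -1.0, 0.9]
width: 0.0096
grip_force: 49.9
```

Run:
```python
from h import *
a=shot('scene','s7')
cv2.imwrite('pics/c7.png',cv2.resize(a['pixels'][155:195,255:303],(720,600),interpolation=cv2.INTER_CUBIC)[:,:,::-1])
```

```text
(no output)
```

View pics/c7.png

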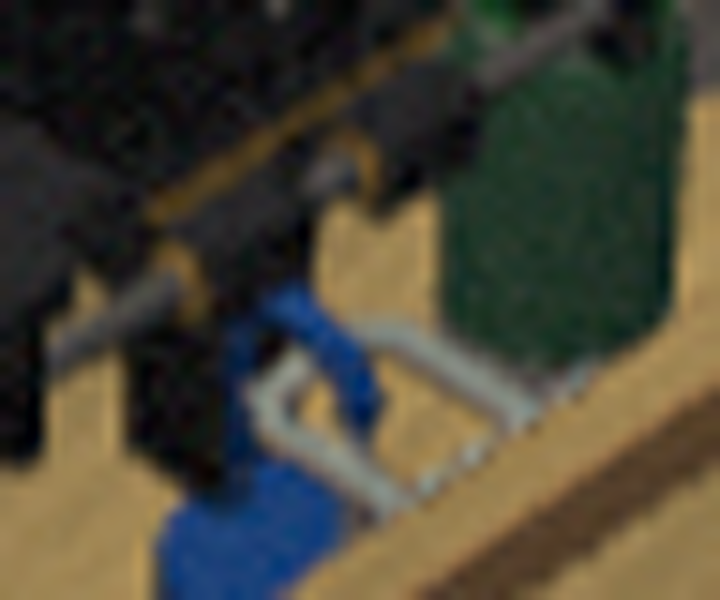

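The gate is shut beneath the nose (365,430) with the rod within the loop. The rod bears on the arch's side, so I'll centre it a little, then let the eye take the weight.

Call:
carry_out(moves=[[-0.05, 0, 0, 0, 0, 0], [-0.05, 0, 0, 0, 0, 0], [-0.05, 0, 0, 0, 0, 0], [0, 0, 0, 0, 0, 0], [0, 0, 0, 0, 0, 0]])

```text
time: 19.38
ee_pos: [0.5926, -0.0344, 0.2454]
eef_rot: [0.098, 0.995, -0.0, -0.0]
ft_force: [0.4, -0.5, -3.9]
width: 0.0093
grip_force: 49.9
```

Call:
carry_out(moves=[[0, 0, 0.03, 0, 0, 0], [0, 0, 0.03, 0, 0, 0], [0, 0, 0, 0, 0, 0], [0, 0, 0, 0, 0, 0]])

```text
time: 19.88
ee_pos: [0.5932, -0.0344, 0.244]
eef_rot: [0.098, 0.995, 0.0, 0.001]
ft_force: [0.1, -0.3, 4.7]
width: 0.0098
grip_force: 49.9
```

Call:
carry_out(moves=[[0, 0, -0.015, 0, 0, 0], [0, 0, 0, 0, 0, 0], [0, 0, 0, 0, 0, 0]])

```text
time: 20.25
ee_pos: [0.593, -0.0344, 0.2441]
eef_rot: [0.098, 0.995, 0.0, 0.0]
ft_force: [3.2, -0.2, 2.8]
width: 0.0096
grip_force: 49.9
```

Call:
carry_out(moves=[[0, 0, 0, 0, 0, 0], [0, 0, 0, 0, 0, 0], [0, 0, 0, 0, 0, 0]], force=5)

```text
time: 20.62
ee_pos: [0.593, -0.0345, 0.2441]
eef_rot: [0.098, 0.995, -0.0, 0.0]
ft_force: [4.0, -0.3, 4.0]
width: 0.0099
grip_force: 5.0
```

Call:
carry_out(moves=[[0, 0, 0, 0, 0, 0], [0, 0, 0, 0, 0, 0], [0, 0, 0, 0, 0, 0], [0, 0, 0, 0, 0, 0], [0, 0, 0, 0, 0, 0], [0, 0, 0, 0, 0, 0]], fingers=40)

```text
time: 21.38
ee_pos: [0.5928, -0.0344, 0.2439]
eef_rot: [0.098, 0.995, 0.0, -0.0]
ft_force: [0.9, 0.4, 0.3]
width: 0.0398
grip_force: 0.0
```

Run:
```python
from h import *
to([.5334,-.0232,.266],79)
a=shot('scene','s8')
cv2.imwrite('pics/c8.png',cv2.resize(a['pixels'][145:215,240:324],(720,600),interpolation=cv2.INTER_CUBIC)[:,:,::-1])
```

```text
t 21.38 pos [ 0.5928 -0.0344  0.2439] yaw_y 78.79 F [0.9 0.4 0.3] w 0.03980967495563593 0.0
 shift units [ 1.51  -0.015 -0.552] turn units [ 0.001 -0.    -0.027]
```

View pics/c8.png

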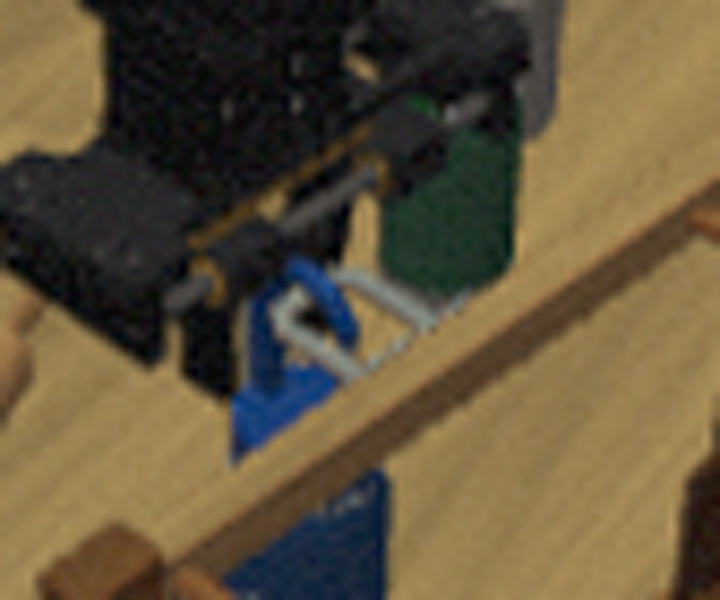

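The bottle hangs from the eye at (300,300) with the fingers clear to either side. Retreating straight up, then back.

Call:
carry_out(moves=[[0, 0, -0.1, 0, 0, 0], [0, 0, -0.2, 0, 0, 0], [0, 0, -0.3, 0, 0, 0], [0, 0, -0.4, 0, 0, 0], [0, 0, -0.5, 0, 0, 0], [0, 0, -0.5, 0, 0, 0], [0, 0, -0.5, 0, 0, 0], [0.6, 0, 0, 0, 0, 0], [0.6, 0, 0, 0, 0, 0], [0.6, 0, 0, 0, 0, 0], [0, 0, 0, 0, 0, 0], [0, 0, 0, 0, 0, 0], [0, 0, 0, 0, 0, 0], [0, 0, 0, 0, 0, 0], [0, 0, 0, 0, 0, 0], [0, 0, 0, 0, 0, 0], [0, 0, 0, 0, 0, 0], [0, 0, 0, 0, 0, 0], [0, 0, 0, 0, 0, 0], [0, 0, 0, 0, 0, 0]])

```text
time: 23.92
ee_pos: [0.5222, -0.0204, 0.344]
eef_rot: [0.098, 0.995, 0.0, 0.0]
ft_force: [-0.4, -0.6, -0.2]
width: 0.0401
grip_force: 0.0
```

Call:
carry_out(moves=[[0, 0, 0, 0, 0, 0], [0, 0, 0, 0, 0, 0], [0, 0, 0, 0, 0, 0], [0, 0, 0, 0, 0, 0], [0, 0, 0, 0, 0, 0], [0, 0, 0, 0, 0, 0], [0, 0, 0, 0, 0, 0], [0, 0, 0, 0, 0, 0], [0, 0, 0, 0, 0, 0], [0, 0, 0, 0, 0, 0], [0, 0, 0, 0, 0, 0], [0, 0, 0, 0, 0, 0], [0, 0, 0, 0, 0, 0], [0, 0, 0, 0, 0, 0], [0, 0, 0, 0, 0, 0], [0, 0, 0, 0, 0, 0], [0, 0, 0, 0, 0, 0], [0, 0, 0, 0, 0, 0], [0, 0, 0, 0, 0, 0], [0, 0, 0, 0, 0, 0]])

```text
time: 26.42
ee_pos: [0.5222, -0.0204, 0.3439]
eef_rot: [0.098, 0.995, 0.0, -0.0]
ft_force: [-0.0, 0.7, -0.8]
width: 0.0401
grip_force: 0.0
```

Run:
```python
from h import *
for i in range(10):
    a=shot('scene','s9')
    P=cloud(a);px=a['pixels'].astype(int)
    bl=(px[...,2]>px[...,0]+30)&(px[...,2]>px[...,1]+20)&(P[...,0]>.5)&(P[...,0]<.68)&(P[...,1]>-.12)&(P[...,1]<.05)
    v,u=np.nonzero(bl);lo=v>195
    if i%3==0: print(bl.sum(),P[bl][:,2].max().round(4),'low part u',u[lo].mean().round(2),u[lo].min(),u[lo].max(),v.max())
s0=load('s0');d=np.abs(a['pixels'].astype(int)-s0['pixels']).sum(2)
print('green/pin/cutter diffs',d[130:180,283:305].mean(),d[175:240,205:248].mean(),d[275:302,165:195].mean(), read_state()['ft_force'],read_state()['time'])
```

```text
283 0.2855 low part u 276.88 267 284 226
284 0.2839 low part u 277.15 267 284 226
278 0.286 low part u 276.69 267 284 226
275 0.2843 low part u 276.74 267 284 226
green/pin/cutter diffs 12.522727272727273 13.652951699463328 12.717283950617285 [-0.07828516  0.74427742  0.14722957] 26.925
```

The loop top at about 0.285 m matches a seated rod, the bottle's outline is steady, and the bystanders haven't changed. Handing in.

```bash
python3 -c "
from bench import r
print(r.close_job())"
```

```text
the job is handed in; nothing more can be done
None
```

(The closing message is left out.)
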